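# Register a board carrier on the dowels of a test fixture

### The arm

A 7-joint arm with a two-finger parallel gripper is mounted at the origin on the work surface. World frame = base frame: x ahead of the robot, y to its left, z up, the work surface at z = 0. Lengths are in m, angles in rad, forces in N, time in s.
With the tool pointing down it reaches from about 0.4 to 0.85 m from the base axis. Payload 6.9 kg.
Tool frame: the origin (TCP) lies midway between the tips of the shut fingers; the grasp point (between the pads) lies behind it (ctrl.pinch_z is the z of the grasp point in the tool frame, in m); z points along the fingers, y is the direction in which the jaws open and shut (so a half turn about z gives the same grasp; the last joint's range is limited). The gripper opens to 85 mm and grips with 20 to 120 N. Pads are 22 mm wide; open, the fingers measure 114 mm over their backs; the gripper's body (76 mm by 85 mm) begins 54 mm behind the grasp point. The pads swing forward as they close: fully open they stand 13 mm farther back than shut.
Start: joints at [1.319, 0.507, -0.238, 1.5, 0.126, 1.149, -0.155], TCP at [0.218, -0.586, 0.231] pointing down, gripper open.
Joint ranges: [-3.08, 3.08], [-0.24, 2.05], [-1.43, 1.35], [0, 2.5], [-1.52, 4.66], [0.17, 1.96], [-2.89, 2.89]. Speed limits (rad/s): [2.39, 2.39, 3.14, 3.14, 3.14, 3.14, 3.14].

### API

Orientations are given as a unit quaternion [w, x, y, z].
In Python, from station import ctrl, get_state, vision, ticket, models gives the robot as it stands. Calls block until the motion is done:
- ctrl.movep(position, orientation): joint-space move of the TCP to a pose.
- ctrl.movel(position, frame=None, max_speed=0.15): straight line of the TCP; frame=None keeps the orientation; max_speed is the mean speed in m/s.
- ctrl.set_joints(angles): joint-space move.
- ctrl.ungrasp() and ctrl.close_gripper(force=None): open the fingers fully, or close them until they stop; force is the grip in N (None keeps the last).
- ctrl.pause(seconds).
- ctrl.ik(position, orientation): joint angles nearest the present ones, or None.
- get_state(): the state.
- vision.grab_frame(name): name is "scene" or "top" or "wrist"; returns (picture, depth): 420x560x3 uint8, blue, green, red; 420x560 float32, m along the optical axis (not along the pixel's ray), 0 where there is no reading.
- vision.camera_info(name): a dict with "mtx" (3x3 intrinsics, pixels), "dist_coeffs" ([k1, k2, p1, p2, k3] as OpenCV has them; the pictures are not rectified), "R" (3x3) and "t" (3): a world point X has camera coordinates R X + t; the wrist camera has in their place "hand_eye" (4x4, takes a point from camera to tool coordinates, whose origin is the TCP and whose axes are the flange's). Camera axes: x right, y down, z forward; pixel columns grow to the right and rows downward; lengths in m; the calibration is good to about 2 mm. A picture is of the moment at which its call begins: read the wrist's pose just before it. camera_info takes no time and is no camera call.
A pose or a line that the arm cannot do raises ctrl.Unreachable and nothing moves.
- ticket.close_job(): hands the job in, once; it reports no verdict.
Trained networks look in the newest picture that a camera, given by its name, has taken for a name from the list of things; names that differ only in an ending like _2 or _b are one class to them, and where a whole thing is asked for, a point or a joint stands for the part that bears it (a point fixed in the world has none). Each returns a list of dicts, best first, with "p" (0 to 1); they miss things now and then, are a little off and sometimes report something else, mostly with a low value. They report only what shows in the picture. A call takes as long as a camera call.
- models.recognise(camera, target): "point" ([column, row] in pixels, amid what is visible of it).
- models.masks_of(camera, target): "mask" (420x560 bool, what is visible of it) and "point" ([column, row] in pixels, amid what is visible of it).
The state is a dict: "time": time; "qpos": joint angles; "qd": joint speeds; "tau": joint torques, N m; "tcp_pos": TCP position; "eef_rot": TCP orientation; "contact_force": force on the tool from outside, world axes, zero at the start; "wrist_torque": the same for the moment, N m; "width": finger opening in m.
Only numpy, scipy, OpenCV 4.12 (cv2) and the standard library are available. Lean on these libraries where they do the work, as an engineer would, in place of code of your own. Each camera call takes 0.05 s, during which the arm holds its last target. There are 200 camera calls.

### The job

The aluminium board carrier has been left askew on the black lift deck of the test fixture. Slide it across the deck until both its locating holes are over the two dowels hidden underneath, then press carrier and deck down together until they are fully home, the carrier lying flat with both dowels in its holes, and let go. The dowel bar is adjustable and may stand several millimetres to either side of the middle, so feel for it; leave the tools and other things around the fixture where they are.

Things in the scene. Friction and masses are not known exactly. Their poses are not given: they have to be found in the camera images.
- fixture: Grey test fixture fixed on the bench, base block 250 (x) x 300 (y) x 35 mm. Origin: centre of its underside, at bench height; z up, y along its long side. Above the base floats the black lift deck; under and through it stand two dowels.
- dowel_middle (a point): Nominal middle of the dowel bar, at dowel tip height (60 mm). Two upright steel dowels, 12 mm thick, tip edge bevelled 1.2 mm wide x 2.5 mm high, stand 140 mm apart along fixture y, midway about this point. In x exact; but the bar is adjustable along fixture y and truly stands anywhere within 7 mm either side of it: not given, to be felt. Axes as the fixture's.
- deck (a joint): Lift deck travel in m: 0 = up, deck top 62 mm above the bench (2 mm above the dowel tips); 0.014 = fully home, top at 48 mm, dowels 12 mm proud of it. Level, moves only vertically, held by friction: a push of about 5 to 11 N moves it (carrier lying on it), it stays where left and does not spring back. A carrier with holes off the dowels stops it after about 2 mm.
- deck_top (a point): Centre of the top face of the lift deck, moving with it; axes as the fixture's. Black flat plate 230 (x) x 280 (y) x 10 mm with two windows for the dowels.
- carrier: Loose aluminium plate 120 (x) x 190 (y) x 12 mm, 0.4 to 0.65 kg, lying on the deck. Origin: centre of its underside, z up, y along its long side. Four small circuit boards, up to 5 mm above the plate, near its corners. It starts 28 to 50 mm off towards the fixture's -x side, up to 35 mm off in y, turned up to 0.25 rad; its +y end belongs at the fixture's +y end, as it lies.
- hole_round (a point): Centre, on the carrier's underside, of its round through hole, 13 mm wide, with no lead-in bevel on this side (the bevel of the dowel tips has to catch it, so about 1.5 mm off is still caught): at carrier x = 0, y = -70 mm.
- hole_slot (a point): Centre, on the carrier's underside, of its oblong through hole, 13 mm (x) x 18 mm (y), no bevel on this side: at carrier x = 0, y = +70 mm.
- press_spot (a point): Middle of the carrier's top face (12 mm above its underside): bare flat plate between two straight ribs that run along x, each 100 mm long, 12 mm thick and 16 mm high above the plate, centred at carrier y = -34 and +34 mm (56 mm clear between them). A good place to push the ribs from and to press.
- screwdriver: Bystander: screwdriver 190 mm long lying on the bench. Origin: under its middle, x along the shaft.
- meter: Bystander: grey hand meter 140 x 75 x 40 mm lying on the bench. Origin: centre of its underside.
- tray: Bystander: grey empty parts tray 130 x 100 x 45 mm. Origin: centre of its underside.
- spool: Bystander: black spool 60 mm diameter, 50 mm high, standing. Origin: centre of its underside.

How it is judged:
At the end, for the whole second after the job is handed in: Deck within 1.5 mm of its lower stop, carrier flat on it (underside below 50 mm, tilt under 0.02 rad), square to the fixture within 0.03 rad, within 4 mm of its middle in x and 11 mm in y, so with both dowels in its holes, at rest and released (value of joint deck above 0.0125 m and z of carrier in the frame of fixture below 0.05 m and angle between carrier's own z axis and vertical below 0.02 rad and angle between the y axis of carrier and the y axis of fixture, either way round below 0.03 rad and x of carrier in the frame of fixture between -0.004 and 0.004 m and y of carrier in the frame of fixture between -0.011 and 0.011 m and linear speed of carrier below 0.01 m/s); the robot touches nothing.
It fails at once if a bystander (screwdriver, meter, tray or spool) is moved more than 30 mm (distance of any of screwdriver, meter, tray, spool from where it was at the start of the episode above 0.03 m).
It also fails if it takes over 72 s, if anything falls off the work surface, if the arm or the gripper's body presses on something with over 40 N, if the wrist force passes 120 N, or if a joint passes its speed limit or range.

## Working session

There is one attempt and no reset: what is moved stays moved. The work goes in short steps, each a Python script; the robot and the scene stay as the last script left them, time stands still between calls to the robot, and variables do not carry over. Pictures are saved under pics/ and viewed, about 8 in all and at most 12, crops included, and the job is handed in when it is done.

```bash
ls; mkdir -p pics; python3 - <<'E'
from station import ctrl,get_state,vision,models
import cv2,numpy as np
for n in ["top","scene"]:
    im,d=vision.grab_frame(n); cv2.imwrite(f"pics/{n}0.png",im); np.save(f"pics/{n}0.npy",d)
    i=vision.camera_info(n); print(n,i)
s=get_state(); print(s, ctrl.pinch_z)
E
```

```text
pics
top {'mtx': array([[510.38571303,   0.        , 276.37159416],
       [  0.        , 510.38571303, 201.95672848],
       [  0.        ,   0.        ,   1.        ]]), 'dist_coeffs': array([-0.01827634,  0.        ,  0.        ,  0.        ,  0.        ]), 'R': array([[ 3.57205275e-05, -9.99988225e-01,  4.85277634e-03],
       [-9.81442800e-01, -9.65601983e-04, -1.91752698e-01],
       [ 1.91755126e-01, -4.75587289e-03, -9.81431278e-01]]), 't': array([-0.00826472,  0.52428386,  1.50106142])}
scene {'mtx': array([[486.60108246,   0.        , 279.72588662],
       [  0.        , 486.60108246, 211.05689248],
       [  0.        ,   0.        ,   1.        ]]), 'dist_coeffs': array([-0.16274031,  0.        ,  0.        ,  0.        ,  0.        ]), 'R': array([[-0.52853399,  0.84889348,  0.00562797],
       [ 0.54472819,  0.3442259 , -0.76470891],
       [-0.6510937 , -0.40110894, -0.64435131]]), 't': array([ 0.26649379, -0.23844626,  1.64926116])}
{'time': 0.1, 'qpos': array([ 1.3194952 ,  0.50825418, -0.23753505,  1.50103197,  0.12570862,
        1.14892343, -0.15479389]), 'qd': array([-7.69556994e-04, -4.79628221e-04, -2.77945443e-05, -2.74555320e-03,
       -9.03501017e-04,  1.14855801e-03,  5.69764705e-04]), 'tau': array([-4.60223673e-03, -6.21828532e+01, -2.19462857e+00, -2.50200588e+01,
        1.24657131e-02,  7.84947246e-03, -1.27028696e-05]), 'tcp_pos': array([ 0.21806857, -0.58523403,  0.23051679]), 'eef_rot': array([-7.97042829e-04,  9.84126291e-01,  1.77467689e-01, -1.63355582e-04]), 'contact_force': array([0.20587846, 0.16945549, 0.58698148]), 'wrist_torque': array([0.00110792, 0.05022713, 0.01080498]), 'width': 0.08521712808501786} -0.0187
```

View pics/top0.png

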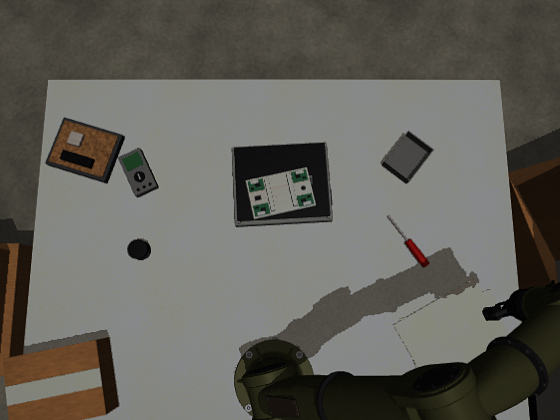

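View pics/scene0.png

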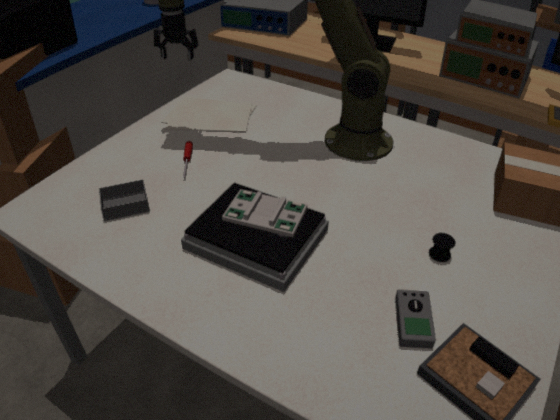

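Top view: fixture at about (282,184), nearly square to the world. The carrier lies at (281,193), off towards the robot (fixture −x = world −x) and tilted. Bystanders are well clear. Next I'll take the rough pose from the top camera, then a wrist close-up.

```bash
cat > h.py <<'E'
import cv2,numpy as np
from station import ctrl,get_state,vision,models,ticket
from scipy.spatial.transform import Rotation as Ro
def q(psi): return np.array([0,np.cos(psi/2),np.sin(psi/2),0])
def extr(n,s=None):
    i=vision.camera_info(n)
    if n!="wrist": return i,i["R"],i["t"]
    T=np.eye(4); w=s["eef_rot"]; T[:3,:3]=Ro.from_quat([w[1],w[2],w[3],w[0]]).as_matrix(); T[:3,3]=s["tcp_pos"]
    C=np.linalg.inv(T@i["hand_eye"]); return i,C[:3,:3],C[:3,3]
def proj(uv,z,n,s=None):
    "pixels -> world points on plane z"
    i,R,t=extr(n,s); uv=np.asarray(uv,float).reshape(-1,1,2)
    p=cv2.undistortPoints(uv,i["mtx"],i["dist_coeffs"])[:,0]
    r=np.c_[p,np.ones(len(p))]@R; c=-R.T@t
    return c+r*((z-c[2])/r[:,2])[:,None]
def rect(P):
    "min area rect of xy points: centre, sizes(long,short), yaw of long side relative to world y"
    (c,(w,h),a)=cv2.minAreaRect((P[:,:2]*1000).astype(np.float32))
    if w>h: ang=np.deg2rad(a)
    else: ang=np.deg2rad(a+90)
    ang=(ang-np.pi/2+np.pi/2)%np.pi-np.pi/2
    return np.array(c)/1000,max(w,h),min(w,h),ang
def look(n,items):
    s=get_state(); im,d=vision.grab_frame(n)
    for t,z in items:
        m=models.masks_of(n,t)
        if not m: print(t,"none");continue
        ys,xs=np.nonzero(m[0]["mask"]); P=proj(np.c_[xs,ys],z,n,s); c,a,b,g=rect(P)
        print(n,t,round(m[0]["p"],2),np.round(c,4),round(a,1),round(b,1),"yaw",round(g,4))
    return s,im,d
E
python3 - <<'E'
from h import *
s,im,d=look("top",[("fixture",.062),("deck_top",.062),("carrier",.074)])
print(vision.camera_info("wrist"))
ps=0
for psi in (0,np.pi/2,-np.pi/2,np.pi): print(psi,ctrl.ik([.6,0,.35],q(psi)))
E
```

```text
top fixture 0.93 [ 0.5809 -0.0253] 299.9 255.5 yaw 0.0568
top deck_top 0.6 [ 0.5891 -0.0224] 284.6 237.3 yaw 0.0586
top carrier 0.75 [ 0.5497 -0.0198] 192.1 123.4 yaw 0.2225
{'mtx': array([[298.74002104,   0.        , 278.39302985],
       [  0.        , 298.74002104, 210.85736359],
       [  0.        ,   0.        ,   1.        ]]), 'dist_coeffs': array([-0.00856174,  0.        ,  0.        ,  0.        ,  0.        ]), 'hand_eye': array([[ 1.23070911e-03, -9.56404573e-01, -2.92042424e-01,
         7.47533774e-02],
       [ 9.99999239e-01,  1.20097147e-03,  2.81101484e-04,
        -1.77846327e-05],
       [ 8.18878749e-05, -2.92042548e-01,  9.56405324e-01,
        -1.42642358e-01],
       [ 0.00000000e+00,  0.00000000e+00,  0.00000000e+00,
         1.00000000e+00]])}
0 [ 0.31828703  0.43774054 -0.59553244  1.34659676  0.24254612  1.42955243
 -1.83776372]
1.5707963267948966 [ 0.51077657  0.52051236 -0.98088722  1.34405633  0.42731144  1.4961841
 -0.43676092]
-1.5707963267948966 [-0.63205858  0.60329071  1.15174172  1.3597341  -0.54568038  1.51755541
 -2.66640568]
3.141592653589793 [ 0.55029484  0.55096194 -1.07951379  1.34357637  0.48040587  1.52209154
  1.08565514]
```

```bash
python3 - <<'E'
from h import *
psi=.058
ctrl.movep([.53,-.023,.22],q(psi))
s,im,d=look("wrist",[("fixture",.062),("deck_top",.062),("carrier",.074)])
print(s["tcp_pos"],s["time"],s["contact_force"]); np.save("pics/w1d.npy",d); cv2.imwrite("pics/w1.png",im)
cv2.imwrite("pics/w1v.png",cv2.convertScaleAbs(im,alpha=1.6,beta=20))
import pickle; pickle.dump((s,im,d),open("w1.pkl","wb"))
E
```

```text
wrist fixture 0.75 [ 0.5887 -0.0221] 281.0 231.6 yaw 0.0568
wrist deck_top 0.58 [ 0.5892 -0.022 ] 281.1 231.6 yaw 0.0618
carrier none
[ 0.53005314 -0.02408362  0.21993551] 2.5917 [-0.445832    0.05852664 -0.01037763]
```

View pics/w1v.png

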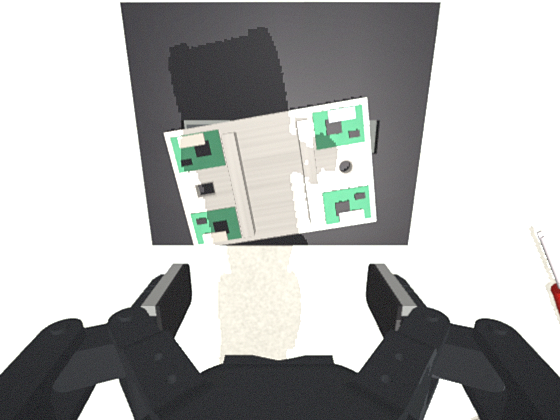

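The wrist view shows the whole deck, with the oblong slot at (206,188) and the round hole at (346,166). Image left is world +y, so the carrier is the right way round. I'll refine both poses with sub-pixel edge fits.

```bash
cat >> h.py <<'E'
from scipy.ndimage import map_coordinates
from scipy.optimize import least_squares
def fit(s,im,pose,sx,sy,z,sign,win=.008,n="wrist",it=3):
    """sub-pixel rectangle fit. pose=(x,y,yaw); sign +1: inside brighter than outside"""
    i,R,t=extr(n,s); g=im.astype(float).mean(2); rv=cv2.Rodrigues(R)[0]; pose=np.array(pose,float)
    u=np.linspace(-.46,.46,60); offs=np.arange(-win,win+1e-9,.0003)
    for k in range(it):
        c,sn=np.cos(pose[2]),np.sin(pose[2]); M=np.array([[c,-sn],[sn,c]]); obs=[]
        for e,(ax,sg) in enumerate([(0,1),(0,-1),(1,1),(1,-1)]):
            for uu in u:
                L=np.zeros((len(offs),2)); L[:,ax]=sg*((sx,sy)[ax]/2+offs); L[:,1-ax]=uu*(sx,sy)[1-ax]
                P=np.c_[L@M.T+pose[:2],np.full(len(offs),z)]
                uv=cv2.projectPoints(P,rv,t,i["mtx"],i["dist_coeffs"])[0][:,0]
                if (uv<3).any() or (uv[:,0]>556).any() or (uv[:,1]>416).any(): continue
                v=map_coordinates(g,[uv[:,1],uv[:,0]],order=1)
                v=np.convolve(v,np.ones(3)/3,"same"); dv=-sign*np.gradient(v); dv[:3]=dv[-3:]=0
                if dv.max()<1.2: continue
                j=dv.argmax(); w=np.clip(dv[max(0,j-5):j+6],0,None); o=(w*offs[max(0,j-5):j+6]).sum()/w.sum()
                obs.append((e,ax,sg,*(P[0,:2]+(P[-1,:2]-P[0,:2])*(o+win)/(2*win))))
        O=np.array(obs)
        def res(p):
            c,sn=np.cos(p[2]),np.sin(p[2]); l=(O[:,3:]-p[:2])@np.array([[c,-sn],[sn,c]])
            a=O[:,1].astype(int); r=np.arange(len(O)); return (O[:,2]*l[r,a]-np.where(a==0,sx,sy)/2)*1000
        f=least_squares(res,pose,loss="soft_l1",f_scale=.4,x_scale=[1e-3,1e-3,1e-3]); pose=f.x
        win=max(.004,win*.7); offs=np.arange(-win,win+1e-9,.0003)
    r=res(pose); per=[(int((O[:,0]==e).sum()),round(float(np.median(r[O[:,0]==e])),2)) for e in range(4) if (O[:,0]==e).any()]
    return pose,per
def rel(f,c):
    "carrier pose in fixture frame (mm, rad)"
    d=c[:2]-f[:2]; C,S=np.cos(f[2]),np.sin(f[2]); return np.array([(C*d[0]+S*d[1])*1e3,(-S*d[0]+C*d[1])*1e3,c[2]-f[2]])
E
python3 - <<'E'
from h import *
import pickle; s,im,d=pickle.load(open("w1.pkl","rb"))
f,p=fit(s,im,(.589,-.022,.058),.23,.28,.062,-1); print(f,p)
c,p=fit(s,im,(.5497,-.0198,.2225),.12,.19,.074,1); print(c,p); print(rel(f,c))
# depth check
i,R,t=extr("wrist",s)
for u,v in [(265,180),(330,50),(150,100)]:
    P=proj([[u,v]],0.07,"wrist",s)[0]; ray=np.linalg.inv(i["mtx"])@[u,v,1]; print(u,v,R.T@(ray*d[v,u]-t))
E
```

```text
[ 0.58924978 -0.02208988  0.05780859] [(58, -0.03), (60, -0.44), (60, -0.44)]
[ 0.54949201 -0.01891023  0.22175025] [(60, 0.19), (54, 0.26), (60, 0.19), (60, 0.2)]
[-39.50765088   5.47139586   0.16394166]
265 180 [ 0.54745774 -0.00997874  0.07403467]
330 50 [ 0.66737678 -0.06287149  0.06210301]
150 100 [0.615332   0.10207731 0.06258209]
```

```bash
python3 - <<'E'
from h import *
c=np.array([.5495,-.0189,.2218])
S,C=np.sin(c[2]),np.cos(c[2]); g=c[:2]+.034*np.array([S,-C])
ctrl.movep([*g,.13],q(c[2]))
ctrl.movel([*g,.0765],max_speed=.06)
f0=get_state()["contact_force"]; print(f0,get_state()["tcp_pos"])
ctrl.close_gripper(80)
s=get_state(); print(s["time"],s["contact_force"],s["tcp_pos"],s["width"],s["wrist_torque"])
im,d=vision.grab_frame("wrist"); cv2.imwrite("pics/w2.png",cv2.convertScaleAbs(im,alpha=1.6,beta=20))
E
```

```text
[-0.44390848  0.09140802  0.07076665] [ 0.55726756 -0.05202935  0.07676726]
4.9833 [-0.72637372  0.87623769  1.57264988] [ 0.5570119  -0.05208204  0.07664019] 0.009536453513364506 [ 0.00284424  0.16934752 -0.04972246]
```

View pics/w2.png

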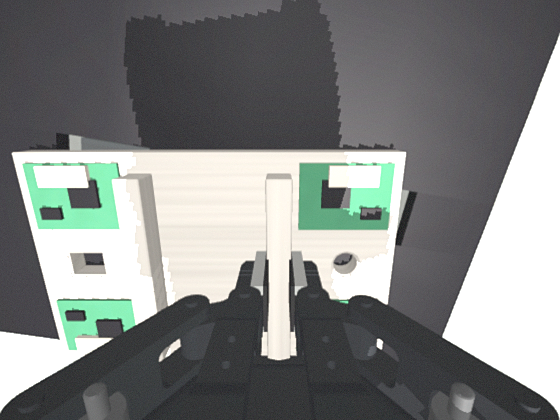

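```bash
python3 - <<'E'
from h import *
import pickle
f=np.array([.5892,-.0221,.0578]); S,C=np.sin(f[2]),np.cos(f[2]); g=f[:2]+.034*np.array([S,-C])
s=get_state(); z=s["tcp_pos"][2]+.0002
ctrl.movel([*g,z],q(f[2]),max_speed=.03)
s=get_state(); print(s["time"],s["contact_force"],s["tcp_pos"],s["eef_rot"],s["width"])
im,d=vision.grab_frame("wrist"); pickle.dump((s,im,d),open("w3.pkl","wb")); cv2.imwrite("pics/w3.png",cv2.convertScaleAbs(im,alpha=1.6,beta=20))
F,p=fit(s,im,f,.23,.28,.062,-1); print(F,p)
c,p=fit(s,im,f,.12,.19,.074,1); print(c,p); print(rel(F,c),rel(f,c))
E
```

```text
6.3333 [-0.22399466 -0.02740704 -3.77361469] [ 0.5913072  -0.05608608  0.07660748] [-6.40441390e-05  9.99582437e-01  2.88950932e-02  1.43663072e-04] 0.0098118697855891
[ 0.58826908 -0.02187947  0.05994206] [(52, 0.04), (8, 0.68), (12, -0.88), (50, -0.07)]
[ 0.58971336 -0.02214685  0.06055795] [(60, 0.19), (28, 0.65), (60, -0.06), (52, -0.07)]
[ 1.42566660e+00 -3.53416714e-01  6.15887853e-04] [ 0.50979439 -0.07642569  0.00275795]
```

View pics/w3.png

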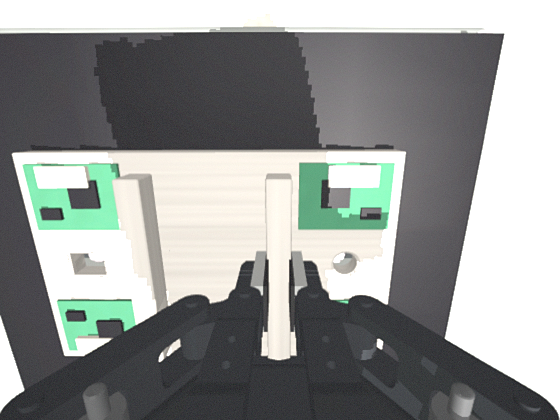

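The carrier is now square on the deck, with the slot at (90,263) and the round hole at (344,262). Something light shows inside each hole, so I'll enlarge both.

```bash
python3 - <<'E'
import pickle,cv2,numpy as np
s,im,d=pickle.load(open("w3.pkl","rb"))
o=[cv2.resize(cv2.convertScaleAbs(im[240:285,a:a+50],alpha=2.0,beta=10),(400,360),interpolation=cv2.INTER_CUBIC) for a in (65,320)]
cv2.imwrite("pics/w3c.png",np.hstack(o))
E
```

```text
(no output)
```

View pics/w3c.png

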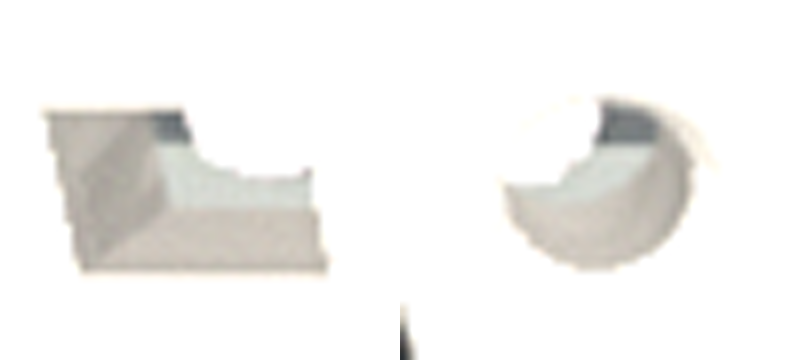

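The bright disc in each hole is the dowel tip: its left rim shows in the slot crop at (185,115) and its right rim in the round-hole crop at (600,120). I'll fit circles to those rims to get the offset directly.

```bash
python3 - <<'E'
from h import *
import pickle
s,im,d=pickle.load(open("w3.pkl","rb"))
cr=lambda L,a,o:[((u-o)/8-.4375+a,v/8-.4375+240) for u,v in L]
Ld=cr([(185,112),(190,130),(205,155),(225,170),(250,177),(280,177)],65,0)
Rd=cr([(600,108),(603,125),(597,145),(580,160),(562,178),(540,187),(512,187)],320,400)
Rh=cr([(505,190),(512,215),(530,243),(560,263),(595,270),(630,263),(660,245),(680,220),(692,190)],320,400)
f=np.array([.5888,-.0221,.0585])
def circ(px,z,r,x0):
    P=proj(px,z,"wrist",s)[:,:2]; o=least_squares(lambda c:(np.hypot(*(P-c).T)-r)*1e3,x0,x_scale=1e-3); return np.r_[o.x,0],o.fun
for n,px,z,r,y in [("Ldowel",Ld,.06,.0048,.07),("Rdowel",Rd,.06,.0048,-.07),("Rhole",Rh,.074,.0065,-.07)]:
    for rr in ([r,.006] if r<.006 else [r]):
        o,e=circ(px,z,rr,f[:2]+y*np.array([-np.sin(f[2]),np.cos(f[2])])); print(n,rr,rel(f,o)[:2].round(2),e.round(2))
sl=proj(cr([(42,110),(80,270),(328,270)],65,0),.074,"wrist",s); print("slot corners",[rel(f,np.r_[p[:2],0])[:2].round(2) for p in sl])
E
```

```text
Ldowel 0.0048 [-0.18 72.78] [-0.   -0.06  0.06  0.06 -0.08  0.01]
Ldowel 0.006 [ 0.88 71.84] [-0.28 -0.08  0.25  0.27 -0.02 -0.31]
Rdowel 0.0048 [ -0.57 -67.93] [ 0.13  0.2   0.09 -0.4  -0.09  0.11  0.25]
Rdowel 0.006 [  0.4  -66.89] [-0.24  0.1   0.21 -0.18  0.08  0.08 -0.16]
Rhole 0.0065 [  2.09 -69.58] [-0.13 -0.21 -0.1   0.05  0.16  0.1  -0.02 -0.2  -0.23]
slot corners [array([ 7.12, 77.32]), array([-4.81, 77.17]), array([-4.75, 60.13])]
```

Dowel bar sits at about y = +2.4 mm, x ≈ −0.4 mm. The round hole is at about (+1.8, −69.6), so I'll shift by roughly (−1.7, +2.2) mm, then look again and do a light test press.

```bash
cat >> h.py <<'E'
def nudge(dx,dy,dz,yaw=.0585,v=.02):
    "shift commanded TCP in fixture frame from last command (kept in file)"
    import json
    p=np.array(json.load(open("cmd.json"))); C,S=np.cos(.0585),np.sin(.0585)
    p+=np.array([C*dx-S*dy,S*dx+C*dy,dz])/1e3; json.dump(list(p),open("cmd.json","w"))
    ctrl.movel(list(p),q(yaw),max_speed=v); s=get_state(); return s
E
python3 - <<'E'
from h import *
import json
f=np.array([.5892,-.0221,.0578]); S,C=np.sin(f[2]),np.cos(f[2]); g=f[:2]+.034*np.array([S,-C])
json.dump([*g,.0768],open("cmd.json","w"))
s=nudge(-1.7,2.2,0,.0578)
im,d=vision.grab_frame("wrist")
o=[cv2.resize(cv2.convertScaleAbs(im[240:285,a:a+50],alpha=2.0,beta=10),(400,360),interpolation=cv2.INTER_CUBIC) for a in (65,320)]
cv2.imwrite("pics/w4c.png",np.hstack(o))
for k in range(6):
    s=nudge(0,0,-.7,.0578); print(s["time"],s["tcp_pos"].round(5),s["contact_force"].round(1),s["wrist_torque"].round(2))
    if s["contact_force"][2]>20: break
E
```

```text
6.975 [ 0.58934 -0.05378  0.07647] [-2.2  0.8  2.3] [0.19 0.51 0.06]
7.225 [ 0.58933 -0.05377  0.07598] [-3.1  0.3  5.6] [ 0.15  0.69 -0.03]
7.475 [ 0.58932 -0.0538   0.07535] [-3.3  0.7  6.2] [0.2  0.76 0.03]
7.725 [ 0.58933 -0.05381  0.07467] [-4.5  0.1  6.3] [ 0.08  0.82 -0.02]
7.975 [ 0.58932 -0.05379  0.07396] [-3.5 -0.   6.6] [0.1  0.82 0.01]
8.225 [ 0.5893  -0.05379  0.07327] [-3.3  0.1  5.8] [0.15 0.77 0.01]
```

View pics/w4c.png

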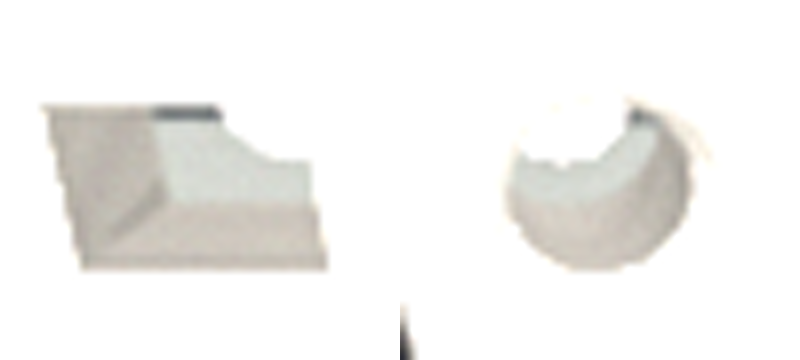

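Past 3 mm of travel with a steady 6 N, so the dowels have entered. I'll carry on down.

```bash
python3 - <<'E'
from h import *
for k in range(14):
    s=nudge(0,0,-1,.0578); print(round(s["time"],2),s["tcp_pos"].round(5),s["contact_force"].round(1),s["wrist_torque"].round(2))
    if s["contact_force"][2]>25: break
im,d=vision.grab_frame("wrist"); cv2.imwrite("pics/w5.png",cv2.convertScaleAbs(im,alpha=1.6,beta=20))
E
```

```text
8.47 [ 0.5895  -0.05375  0.0724 ] [-4.4 -0.1  8. ] [0.15 0.78 0.03]
8.72 [ 0.58974 -0.05377  0.07147] [-2.9  1.3  6.5] [0.1  0.69 0.02]
8.97 [ 0.58983 -0.05378  0.07049] [-2.6  1.1  7. ] [0.11 0.66 0.02]
9.22 [ 0.58987 -0.05378  0.06951] [-3.2  0.8  7.2] [ 0.13  0.51 -0.  ]
9.47 [ 0.58989 -0.05378  0.06849] [-2.3  0.3  6.3] [0.12 0.57 0.02]
9.72 [ 0.58993 -0.0538   0.06751] [-1.4  0.9  6.3] [ 0.13  0.58 -0.03]
9.97 [ 0.58994 -0.0538   0.06652] [-2.8  0.7  7.1] [ 0.11  0.61 -0.02]
10.22 [ 0.58995 -0.05378  0.06552] [-3.   0.5  7.1] [0.12 0.58 0.04]
10.47 [ 0.58997 -0.05379  0.06453] [-2.3  0.3  6.6] [0.14 0.52 0.03]
10.72 [ 0.58998 -0.05379  0.06352] [-2.5  0.4  6.7] [ 0.13  0.62 -0.04]
10.97 [ 0.58997 -0.05378  0.06279] [-3.   0.8  9.7] [ 0.1   0.75 -0.02]
11.22 [ 0.58999 -0.05379  0.06276] [-6.4 -0.2 18.6] [ 0.13  1.36 -0.05]
11.47 [ 0.59001 -0.05378  0.06269] [-8.8  0.6 27.3] [0.04 2.03 0.  ]
```

View pics/w5.png

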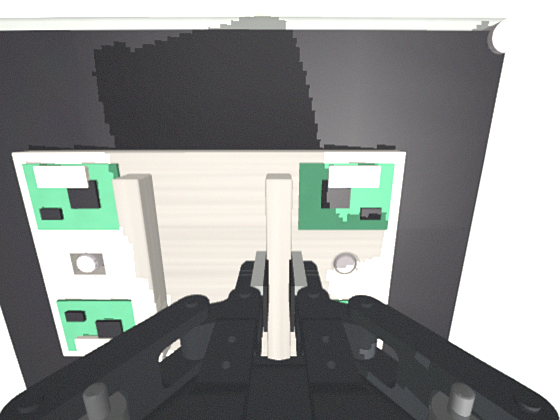

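Hard stop after 13.9 mm of travel, with the dowels visible in the slot (87,263) and the round hole (345,263). Next: unload, release, retract and check.

```bash
python3 - <<'E'
from h import *
s=nudge(0,0,2.2,.0578); print(s["contact_force"].round(1),s["tcp_pos"])
ctrl.ungrasp(); s=get_state(); print(s["contact_force"].round(1),s["tcp_pos"],s["width"])
p=s["tcp_pos"]
ctrl.movel([p[0],p[1],.13],max_speed=.06)
ctrl.movel([.52,-.023,.24],q(.058),max_speed=.15); ctrl.pause(.3)
s=get_state(); im,d=vision.grab_frame("wrist"); print(s["time"],s["contact_force"].round(1))
F,pp=fit(s,im,(.589,-.022,.058),.23,.28,.048,-1); print(F,pp)
c,pp=fit(s,im,(.5885,-.0195,.058),.12,.19,.06,1); print(c,pp,rel(F,c))
i,R,t=extr("wrist",s)
vv,uu=np.mgrid[0:420,0:560]; r=cv2.undistortPoints(np.c_[uu.ravel(),vv.ravel()].astype(float).reshape(-1,1,2),i["mtx"],i["dist_coeffs"])[:,0]
W=(np.c_[r,np.ones(len(r))]*d.reshape(-1,1)-t)@R
L=np.array([np.cos(c[2]),np.sin(c[2])]); X=(W[:,:2]-c[:2])@L; Y=(W[:,:2]-c[:2])@[-L[1],L[0]]
def pl(m,n):
    P=W[m]; z=np.median(P[:,2]); P=P[abs(P[:,2]-z)<.004]; k=np.linalg.lstsq(np.c_[X[m][abs(W[m][:,2]-z)<.004],Y[m][abs(W[m][:,2]-z)<.004],np.ones(len(P))],P[:,2],rcond=None)[0]; print(n,len(P),k)
ok=d.ravel()>0
pl(ok&(abs(X)<.056)&(abs(Y)<.024),"plate mid")
pl(ok&(abs(X)<.018)&((abs(Y)<.024)|((abs(Y)>.045)&(abs(Y)<.058))|((abs(Y)>.082)&(abs(Y)<.092))),"plate all")
pl(ok&(((abs(X)>.068)&(abs(X)<.105))|((abs(Y)>.1)))&(abs(Y)<.13)&(abs(X)<.105),"deck")
cv2.imwrite("pics/w6.png",cv2.convertScaleAbs(im,alpha=1.6,beta=20))
E
```

```text
[-3.2  0.2 10.6] [ 0.59001463 -0.05393379  0.06278999]
[-0.  -0.7  0.1] [ 0.58937654 -0.05391085  0.06179735] 0.0851615957793525
15.125 [-0.4 -0.   0.4]
[ 0.58922566 -0.02208297  0.05861186] [(60, 0.0), (60, -0.37), (60, -0.37)]
[ 0.58794842 -0.01995954  0.05888116] [(60, 0.19), (60, 0.22), (60, 0.14), (60, 0.17)] [-1.15065649e+00  2.19460071e+00  2.69299638e-04]
plate mid 1101 [0.27540626 0.01080353 0.33918835]
plate all 3223 [0.00238048 0.00035221 0.05989111]
deck 25069 [0.00096113 0.00014323 0.04794985]
```

View pics/w6.png

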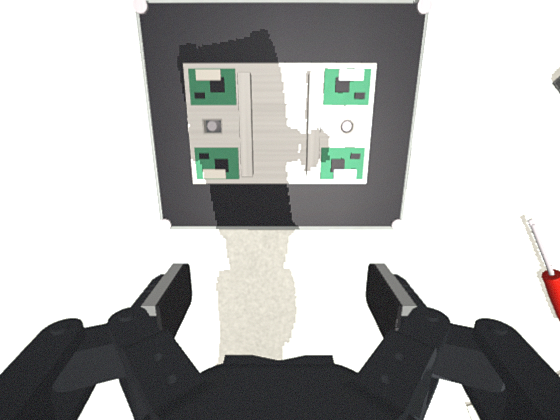

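```bash
python3 -c "
from station import ticket; print(ticket.close_job())"
```

```text
the job is handed in; nothing more can be done
None
```

The carrier is down on the fixture with both dowels in its holes and the deck fully home. The job was handed in at about 15 s of the 72 s allowed.

**What I did:** I gripped the rib nearer the round hole and slid the carrier square onto the deck. The wrist camera showed the dowel tips through the holes, with the bar about 2.4 mm to +y. I shifted the carrier by about (−1.7, +2.2) mm and pressed it down; the dowels went in on the first try. Push force stayed around 6–8 N until the hard stop after 13.9 mm of travel, with a 27 N peak there. I then unloaded, opened the gripper and backed off.

**Last checks against the limits:**

| Quantity | Measured | Limit |
|---|---|---|
| Deck top height | 48.0 mm (home) | below 49.5 mm |
| Carrier underside height | about 47.9 mm | below 50 mm |
| Tilt | about 0.002 rad | below 0.02 rad |
| Turn relative to fixture | 0.0003 rad | below 0.03 rad |
| Offset in x | −1.2 mm | within 4 mm |
| Offset in y | +2.2 mm | within 11 mm |

Both dowels can be seen in the holes, and the contact force on the arm was about zero after release.

- **x offset:** it is probably nearer −0.8 mm, because the deck's +x edge was missing from that fit.
- **Failed check:** one plane fit of the mid-plate returned nonsense, most likely because it picked up points on the gripper itself. I used the fit over the whole plate instead.
- **Bystanders:** I kept the arm clear of them but did not measure them again at the end.

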